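# Hold down the charging bay's reset button with the reset pin

### The job

The bay of the charging dock in which the big hair clipper stands needs a reset: take the square-handled reset pin out of the tool rack and, with its tip, gently press the small recessed button on the sloping panel in front of that bay well down, keeping the pin square to the panel. Do not press the other bay's button or disturb anything else, and finish while still holding the button down with the pin: do not let go.

Things in the scene. Friction and masses are not known exactly. Their poses are not given: they have to be found in the camera images.
- rack: Fixed wooden tool rack, a block 70 x 190 x 55 mm (x, y, z); origin at the centre of its underside, z up, y along the row. Three 8 mm holes, 50 mm deep, at y = -60, 0 and +60 mm in its top; in each stands one tool, and which stands where varies.
- pin: Reset pin, loose, about 60 g, upright in a rack hole: round steel shaft 6 mm thick, 45 mm long; above it a black handle, square 16 x 16 mm, 70 mm long, resting on the rack's top. Origin at the shaft's lower end, z up along the pin: handle from z = 45 to 115 mm, its top 125 mm above the table. x, y square to the handle's flats, at the start parallel to the rack's sides. The other tools are as tall.
- pin_tip (a point): The tip of the reset pin's shaft (its free end); z along the pin towards the handle.
- screwdriver: Loose bystander in the rack: screwdriver with a round black handle 30 mm in diameter, same shaft and height as the pin. Origin at the shaft's tip.
- brush: Loose bystander in the rack: cleaning brush with a thin round wooden handle and a round grey head 22 mm in diameter at the top, same shaft and height as the pin. Origin at the shaft's tip.
- dock: Fixed white charging dock, x -97 to 100 mm, 270 mm wide (y). Origin under its centre, z up, -x towards the robot. In front a black panel slopes at 20 degrees, from 26 mm high at its front edge to 64 mm, its outward normal leaning 20 degrees from vertical towards -x; behind it a 60 mm high block with two bays with 16 mm rims at x = 65, y = +72 and -72 mm. One button sits in the panel before each bay.
- bay_l (a point): Floor centre of the dock's +y bay (left as the robot sees it).
- bay_r (a point): Floor centre of the dock's -y bay (right as the robot sees it).
- reset_l_top (a point): Centre of the top of the button before the +y bay (dock x = -44, y = 72 mm, about 42 mm high); moves with it. White, 12 mm across, 3 mm below the panel's surface in a round 16 mm hole ringed with steel. z is the panel's outward normal.
- reset_r_top (a point): The same for the button before the -y bay (dock y = -72 mm). z is the panel's outward normal.
- reset_l (a joint): Travel of the +y bay's button, m: 0 up, 0.008 fully down. Spring button: starts to move at 1.5 N, 5.5 N at full travel, then a hard stop. Springs back when let go.
- reset_r (a joint): Travel of the -y bay's button, the same.
- clipper: The big hair clipper, loose, standing upright in one of the two bays: dark rectangular body 38 x 44 mm, 170 mm tall with a wide steel blade head on top. Origin at the centre of its foot, z up.
- trimmer: Loose bystander in the other bay: slim round trimmer, 26 mm in diameter, 130 mm tall. Origin at the centre of its foot.
- spray: Loose bystander: white bottle, 60 mm in diameter, 170 mm tall. Origin at the centre of its underside.
- jar: Loose bystander: glass jar, 72 mm in diameter, 60 mm tall. Origin at the centre of its underside.
- tin: Loose bystander: flat metal tin, 68 mm in diameter, 30 mm tall. Origin at the centre of its underside.
- comb: Loose bystander: black comb lying flat, 180 x 38 mm, 6 mm thick. Origin at the middle of its underside.
Mind the look-alikes: they are no part of the job. Leave any pink look-alike of the clipper alone.

How it is judged:
By the outcome, as a careful person would: the job done as asked, in the order asked, and still so for the second after the job is handed in, while the arm keeps its last pose, push and grip.
It also fails if it takes over 35 s, if anything falls off the work surface, if the arm or the gripper's body presses on something with over 40 N, if the wrist force passes 120 N, or if a joint passes its speed limit or range.

### The arm

A 6-joint arm with a two-finger parallel gripper is mounted at the origin on the work surface. World frame = base frame: x ahead of the robot, y to its left, z up, the work surface at z = 0. Lengths are in mm, angles in rad, forces in N, time in s.
With the tool pointing down it reaches from about 275 to 750 mm from the base axis. Payload 10.2 kg.
Tool frame: the origin (TCP) lies at the very end of the fingers, on their centre line; the grasp point (between the pads) lies 19 mm behind it (ctrl.pinch_z is the distance from the TCP to the grasp point, in mm); y points along the fingers, z is the direction in which the jaws open and shut, and the axes are right-handed (so a half turn about y gives the same grasp; the last joint's range is limited). The gripper opens to 85 mm and grips with 20 to 120 N. Pads are 22 mm wide; open, the fingers measure 114 mm over their backs; the gripper's body (76 mm by 85 mm) begins 54 mm behind the grasp point. The pads swing forward as they close: fully open they stand 13 mm farther back than shut.
Start: joints at [-1.432, 0.313, 1.498, -0, 1.331, -0.223], TCP at [185.816, -491.023, 231.294] pointing down, gripper open.
Joint ranges: [-2.94, 2.94], [-0.97, 2.17], [0.19, 2.56], [-1.23, 4.37], [0.02, 3.11], [-2.88, 2.88]. Speed limits (rad/s): [2.39, 2.39, 3.01, 3.14, 3.14, 3.14].

### API

Orientations are given as a unit quaternion [w, x, y, z].
In Python, from rig import sense, eyes, ctrl gives the robot as it stands. The module is installed in compiled form; this text tells all that it offers.
- The arm moves only by the shell command python3 -m handwheel 'ROWS' [FORCE]. ROWS is JSON, a list of rows, each an object of numbers: "grip": the finger opening in mm, from 0 to 85.4; "tx", "ty", "tz": the shift along the tool's x, y, z in mm; "wx", "wy", "wz": the turn, a rotation vector about the tool's x, y, z in rad. In form: [{"grip": .., "tx": .., "ty": .., "tz": .., "wx": .., "wy": .., "wz": ..}, ...]. A call has 1 to 10 rows; each row shifts and turns the commanded pose from where the row before left it, along the tool's axes as they then stand; what a row does not reach is not made up. A row lasts 1/12 s, in which the tool goes at most 41.7 mm and 7.16 degrees, less where a joint would pass 70% of its speed; a pose out of reach is approached as far as the arm can. A call is refused whole if a number of a shift passes 41.7 or a number of a turn 0.125, either way. A call with a gripper value outside its range is refused whole. The fingers move at their own pace and stop on an object; FORCE is the grip in N (left out, the last holds). Time passes only in rows, so rows that do not move let the fingers close. It gives the time, the measured TCP pose, the force and the opening at its end, in the units of the state.
- sense(): the state, without advancing time (a new reading comes with each control period).
- eyes.capture(name): name is "side" or "top"; returns a dict with "pixels" (480x640x3 uint8, red, green, blue), "mtx" (3x3 intrinsics, pixels), "R" (3x3) and "t" (3): a world point X has camera coordinates R X + t. Camera axes: x right, y down, z forward; pixel columns grow to the right and rows downward; lengths in mm; the calibration is good to about 2 mm. A picture is of the moment at which its call begins. There is no depth.
- ctrl.finish_job(): hands the job in, once; it reports no verdict.
The state is a dict: "time_s": time; "joints": joint angles; "dq": joint speeds; "tau": joint torques, N m; "eef_pos": TCP position; "ee_rot": TCP orientation; "force": force on the tool from outside, world axes, zero at the start; "wrist_torque": the same for the moment, N m; "grip_width": opening from 0.0 (shut) to 1.0 (fully open).
Only numpy, scipy, OpenCV 4.12 (cv2) and the standard library are available. Lean on these libraries where they do the work, as an engineer would, in place of code of your own. Each camera call takes 0.05 s, during which the arm holds its last target.

## Working session

There is one attempt and no reset: what is moved stays moved. The work goes in short steps, Python scripts to look and compute and a shell command to move; the robot and the scene stay as the last step left them, time stands still between calls to the robot, and variables do not carry over. Pictures are saved under pics/ and viewed, and the job is handed in when it is done.

```bash
mkdir -p pics; cat > h.py <<'E'
import numpy as np, cv2
from rig import sense, eyes, ctrl
def cap(n,f):
    c=eyes.capture(n); cv2.imwrite(f'pics/{f}.png',c['pixels'][:,:,::-1]); np.savez(f'pics/{f}.npz',**c); return c
def ray(c,u,v):
    d=np.linalg.inv(c['mtx'])@np.array([u,v,1.]); R=c['R']; return -R.T@c['t'], R.T@d
def atz(c,u,v,z):
    o,d=ray(c,u,v); return o+d*(z-o[2])/d[2]
def proj(c,X):
    p=c['mtx']@(c['R']@np.array(X,float)+c['t']); return p[:2]/p[2]
def tri(c1,p1,c2,p2):
    o1,d1=ray(c1,*p1);o2,d2=ray(c2,*p2)
    s=np.linalg.lstsq(np.stack([d1,-d2],1),o2-o1,rcond=None)[0]
    a=o1+s[0]*d1;b=o2+s[1]*d2; return (a+b)/2,np.linalg.norm(a-b)
def crop(f,u0,v0,u1,v1,k,out):
    i=cv2.imread(f'pics/{f}.png')[v0:v1,u0:u1]; cv2.imwrite(f'pics/{out}.png',cv2.resize(i,None,fx=k,fy=k,interpolation=cv2.INTER_CUBIC))
def ld(f): return dict(np.load(f'pics/{f}.npz'))
E
python3 - <<'E'
from h import *
for n in('side','top'):
    c=cap(n,n+'0'); print(n,-c['R'].T@c['t'],c['R'][2])
s=sense(); print({k:np.round(v,3) for k,v in s.items()}, ctrl.pinch_z)
E
```

```text
side [109.93995383 848.77325854 685.03722617] [ 0.37998426 -0.74709401 -0.54540123]
top [ 385.43094624   21.1701107  1349.07427665] [ 0.12688637  0.00508121 -0.99190425]
{'time_s': np.float64(0.1), 'joints': array([-1.432,  0.313,  1.498,  0.   ,  1.331, -0.223]), 'dq': array([ 0.001, -0.001, -0.003,  0.001, -0.   ,  0.   ]), 'tau': array([ 2.0000e-03, -4.1290e+01, -2.6014e+01, -0.0000e+00,  3.0000e-03,
        0.0000e+00]), 'eef_pos': array([ 185.793, -490.791,  230.788]), 'ee_rot': array([ 0.127, -0.127,  0.696, -0.695]), 'force': array([ 0.519,  0.669, -0.7  ]), 'wrist_torque': array([-0.011, -0.013,  0.009]), 'grip_width': np.float64(0.999)} 18.700000000000003
```

View pics/side0.png

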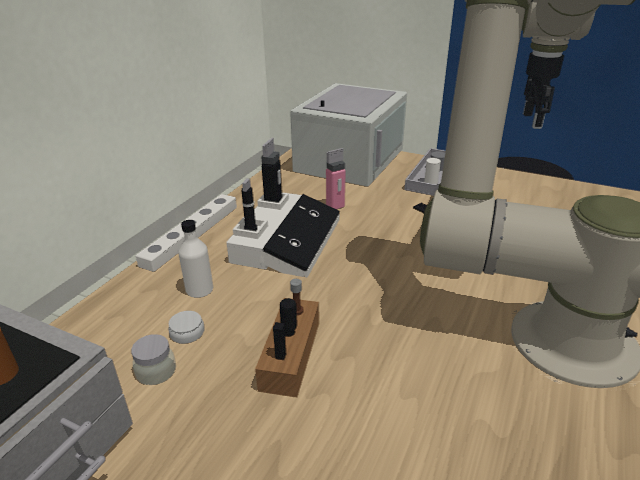

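View pics/top0.png

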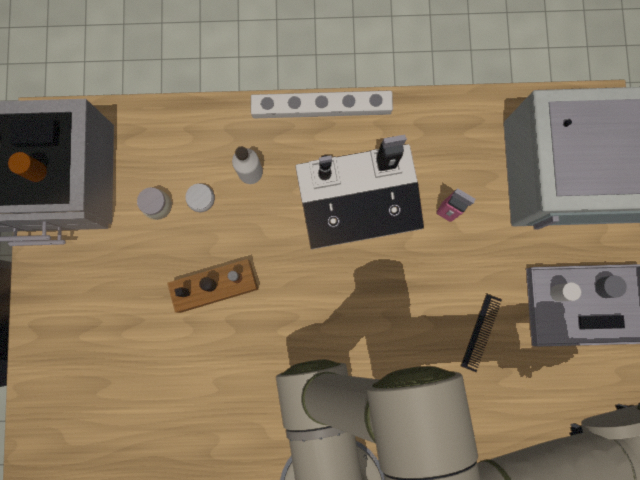

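```bash
python3 - <<'E'
from h import *
crop('side0',230,260,350,400,5,'sc1'); crop('side0',220,130,350,280,4,'sc2')
crop('top0',155,245,275,320,6,'tc1'); crop('top0',280,125,480,255,4,'tc2')
E
```

```text
(no output)
```

View pics/sc1.png

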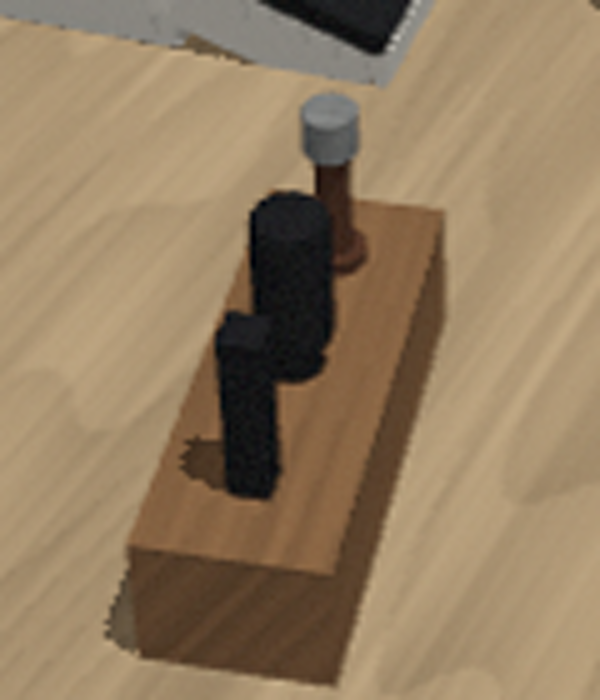

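View pics/sc2.png

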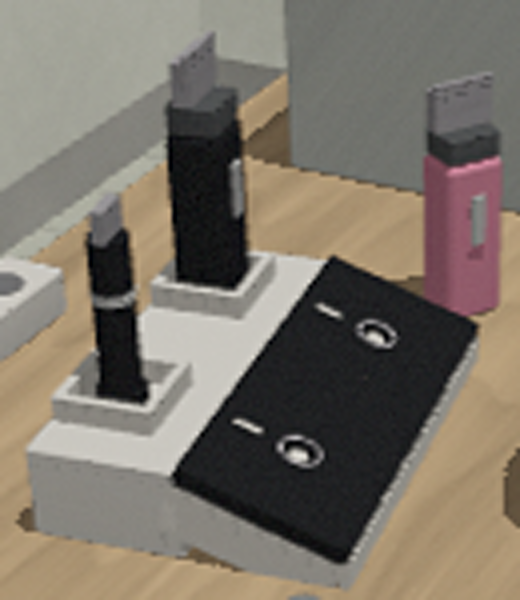

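View pics/tc1.png

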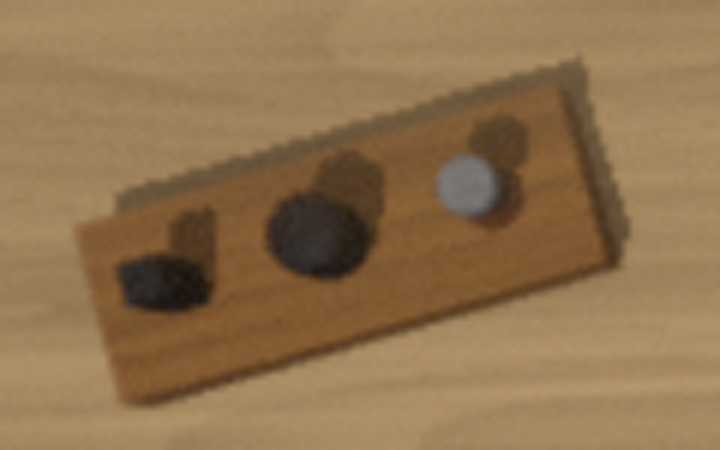

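View pics/tc2.png

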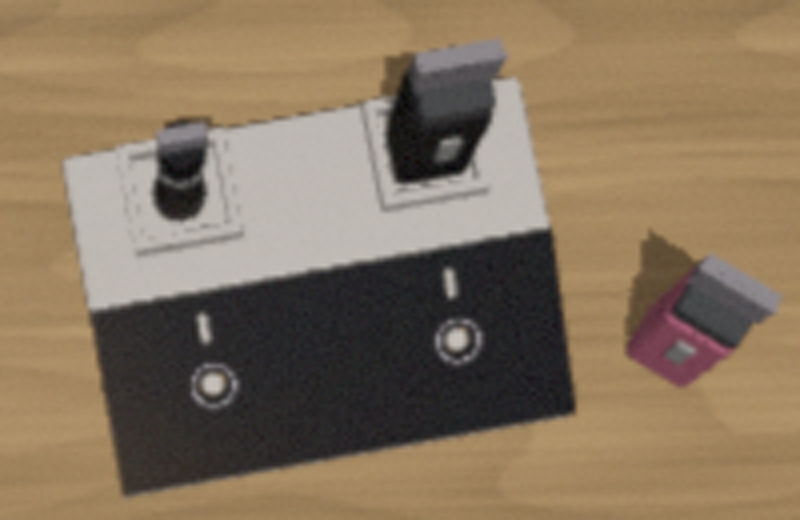

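Candidates for the pin in the top image are the square black handle at (182,292), the round screwdriver at (208,284) and the grey brush head at (233,276). In the side image they are at (279,327), (288,304) and (296,285). The +y end tool, at top (182,292), has the square section, so that is the pin. The dark clipper stands in the -y (right) bay, and the pink look-alike is off the dock. So the target is reset_r, at top (394,210) and side (314,213).

```bash
cat > fit.py <<'E'
from h import *
from scipy.optimize import least_squares
T=ld('top0');S=ld('side0')
def P(p,X):
    x,y,a=p[:3]; return np.array([x+X[0]*np.cos(a)-X[1]*np.sin(a), y+X[0]*np.sin(a)+X[1]*np.cos(a), X[2]])
def fit(obs,p0):
    f=lambda p: np.concatenate([proj(c,P(p,X))-np.array(px) for c,X,px in obs])
    r=least_squares(f,p0,loss='soft_l1'); return r.x, f(r.x).reshape(-1,2)
tc1=lambda u,v:(155+u/6-.4,245+v/6-.4)
tc2=lambda u,v:(280+u/4-.4,125+v/4-.4)
sc1=lambda u,v:(230+u/5-.4,260+v/5-.4)
sc2=lambda u,v:(220+u/4-.4,130+v/4-.4)
rack=[(T,(35,95,55),tc1(77,225)),(T,(-35,95,55),tc1(125,400)),(T,(35,-95,55),tc1(560,88)),(T,(-35,-95,55),tc1(608,262)),
(S,(35,95,55),sc1(130,547)),(S,(-35,95,55),sc1(335,573)),(S,(-35,-95,55),sc1(443,210))]
dock=[(T,(-97,135,26),tc2(125,493)),(T,(-97,-135,26),tc2(575,411)),(T,(-44,72,42),tc2(213,385)),(T,(-44,-72,42),tc2(457,340)),
(S,(-44,72,42),sc2(300,453)),(S,(-44,-72,42),sc2(377,334))]
if __name__=='__main__':
  pr,e=fit(rack,[300,280,0.2]);print('rack',pr,'\n',e.round(1))
  pd,e=fit(dock,[500,0,0.2]);print('dock',pd,'\n',e.round(1))
  for h in(-60,0,60): print('hole',h,P(pr,(0,h,125)))
  for n,t,s in(('pin top',tc1(145,278),sc1(246,325)),):print(n,tri(T,t,S,s))
  for n,t,s in(('resetL',tc2(213,385),sc2(300,453)),('resetR',tc2(457,340),sc2(377,334))):print(n,tri(T,t,S,s))
  print('bR',P(pd,(-44,-72,42)))
  print('trim, clip',P(pd,(65,72,60)),P(pd,(65,-72,60)))
  X=P(pr,(0,60,125));print(proj(T,X),proj(S,X))
E
python3 fit.py
```

```text
rack [467.08804736 260.38480741 -31.157646  ] 
 [[-0.8  0.2]
 [-1.   0.8]
 [-0.7 -0.6]
 [-0.4 -0. ]
 [-0.1 -1.8]
 [-0.1 -1. ]
 [ 1.3 -1. ]]
dock [664.91696369 -84.83387763 496.52527553] 
 [[-0.6  0.5]
 [ 0.5  0.2]
 [-0.  -0.6]
 [-0.  -0.4]
 [ 0.2 -0.2]
 [ 0.   0.3]]
hole -60 [482.41315753 202.37497205 125.        ]
hole 0 [467.08804736 260.38480741 125.        ]
hole 60 [451.7629372  318.39464277 125.        ]
pin top (array([452.79963216, 317.37529237, 122.63801922]), np.float64(0.5048936110631964))
resetL (array([609.92696423, -20.10578049,  41.65208199]), np.float64(1.691421048926921))
resetR (array([ 631.68879354, -162.35649641,   43.17599411]), np.float64(1.0361222878613643))
bR [ 632.45357784 -162.71923298   42.        ]
trim, clip [718.13299362  -3.73483843  60.        ] [ 740.16968281 -146.03868353   60.        ]
[177.97094693 291.27347016] [279.11198827 324.0922839 ]
```

```bash
cat > pl.py <<'E'
from h import *
from scipy.spatial.transform import Rotation as Ro
def st():
    s=sense(); q=s['ee_rot']; return np.array(s['eef_pos']),Ro.from_quat([q[1],q[2],q[3],q[0]]).as_matrix(),s
def target_R(app,zd):
    y=app/np.linalg.norm(app); z=zd-y*(zd@y); z/=np.linalg.norm(z); return np.stack([np.cross(y,z),y,z],1)
def todo(p,R):
    p0,R0,_=st(); print('turn rotvec tool',Ro.from_matrix(R0.T@R).as_rotvec().round(4),'shift now-axes',(R0.T@(p-p0)).round(1),'shift target-axes',(R.T@(p-p0)).round(1))
a=0.2583; b=0.1536
E
python3 - <<'E'
from pl import *
p,R,s=st();print(p,R.round(3))
for sg in(1,-1):
    todo(np.array([452.4,317.8,76]),target_R(np.array([0,0,-1.]),sg*np.array([np.cos(a),np.sin(a),0])))
n=lambda:0
E
```

```text
[ 185.79261168 -490.79077362  230.78791646] [[-0.935 -0.     0.354]
 [-0.354  0.001 -0.935]
 [-0.    -1.    -0.001]]
turn rotvec tool [ 7.0000e-04 -1.4673e+00 -1.0000e-03] shift now-axes [-535.5  155.7 -661.7] shift target-axes [-713.7  154.8  464.3]
turn rotvec tool [1.1000e-03 1.6743e+00 7.0000e-04] shift now-axes [-535.5  155.7 -661.7] shift target-axes [ 713.7  154.8 -464.3]
```

```bash
python3 -m handwheel '[{"grip":45,"tx":-30,"wy":-0.122},{"grip":45,"tx":-30,"wy":-0.122},{"grip":45,"tx":-30,"wy":-0.122},{"grip":45,"tx":-30,"wy":-0.122},{"grip":45,"tx":-30,"wy":-0.122},{"grip":45,"tx":-30,"wy":-0.122},{"grip":45,"tx":-30,"wy":-0.122},{"grip":45,"tx":-30,"wy":-0.122},{"grip":45,"tx":-30,"wy":-0.122},{"grip":45,"tx":-30,"wy":-0.122}]'
python3 -m handwheel '[{"grip":45,"tx":-30,"wy":-0.122},{"grip":45,"tx":-30,"wy":-0.122},{"grip":45}]'
python3 - <<'E'
from pl import *
todo(np.array([452.4,317.8,76]),target_R(np.array([0,0,-1.]),np.array([np.cos(a),np.sin(a),0])))
print(sense()['joints'])
E
```

```text
turn rotvec tool [ 7.0000e-04 -1.4673e+00 -1.0000e-03] shift now-axes [-535.5  155.7 -661.7] shift target-axes [-713.7  154.8  464.3]
[-1.43238271e+00  3.13415280e-01  1.49834389e+00  1.17758414e-06
  1.33098775e+00 -2.23421803e-01]invalid input
invalid input
```

```bash
python3 -m handwheel '[{"grip":45,"tx":-30,"ty":0,"tz":0,"wx":0,"wy":-0.122,"wz":0}]'; echo; python3 -m handwheel '[{"grip":45,"tx":-30,"ty":0,"tz":0,"wx":0,"wy":-0.122,"wz":0}]' 30
```

```text
time_s: 0.18
eef_pos: [211.4, -481.6, 230.8]
ee_rot: [0.167, -0.168, 0.687, -0.687]
force: [1.2, -0.9, 0.4]
grip_width: 0.883

time_s: 0.27
eef_pos: [240.4, -466.6, 230.8]
ee_rot: [0.212, -0.212, 0.675, -0.674]
force: [-0.1, -0.1, -0.6]
grip_width: 0.747
```

All keys are required. Ten more rows.

```bash
python3 -m handwheel '[{"grip":45,"tx":-30,"ty":0,"tz":0,"wx":0,"wy":-0.122,"wz":0},{"grip":45,"tx":-30,"ty":0,"tz":0,"wx":0,"wy":-0.122,"wz":0},{"grip":45,"tx":-30,"ty":0,"tz":0,"wx":0,"wy":-0.122,"wz":0},{"grip":45,"tx":-30,"ty":0,"tz":0,"wx":0,"wy":-0.122,"wz":0},{"grip":45,"tx":-30,"ty":0,"tz":0,"wx":0,"wy":-0.122,"wz":0},{"grip":45,"tx":-30,"ty":0,"tz":0,"wx":0,"wy":-0.122,"wz":0},{"grip":45,"tx":-30,"ty":0,"tz":0,"wx":0,"wy":-0.122,"wz":0},{"grip":45,"tx":-30,"ty":0,"tz":0,"wx":0,"wy":-0.122,"wz":0},{"grip":45,"tx":-30,"ty":0,"tz":0,"wx":0,"wy":-0.122,"wz":0},{"grip":45,"tx":-30,"ty":0,"tz":0,"wx":0,"wy":-0.122,"wz":0}]'
python3 - <<'E'
from pl import *
todo(np.array([452.4,317.8,76]),target_R(np.array([0,0,-1.]),np.array([np.cos(a),np.sin(a),0])))
print(sense()['joints'])
E
```

```text
time_s: 1.1
eef_pos: [354.4, -207.0, 230.9]
ee_rot: [0.561, -0.561, 0.431, -0.43]
force: [0.3, 0.5, -0.1]
grip_width: 0.53
turn rotvec tool [ 0.0002  0.0032 -0.0006] shift now-axes [-481.5  155.2  230.4] shift target-axes [-482.3  154.9  228.8]
[-8.16092158e-01  5.67027404e-02  1.81008022e+00  1.49610341e-04
  1.27541460e+00 -1.07762096e+00]
```

```bash
python3 -m handwheel '[{"grip":45,"tx":-34,"ty":0,"tz":16,"wx":0,"wy":0,"wz":0},{"grip":45,"tx":-34,"ty":0,"tz":16,"wx":0,"wy":0,"wz":0},{"grip":45,"tx":-34,"ty":0,"tz":16,"wx":0,"wy":0,"wz":0},{"grip":45,"tx":-34,"ty":0,"tz":16,"wx":0,"wy":0,"wz":0},{"grip":45,"tx":-34,"ty":0,"tz":16,"wx":0,"wy":0,"wz":0},{"grip":45,"tx":-34,"ty":0,"tz":16,"wx":0,"wy":0,"wz":0},{"grip":45,"tx":-34,"ty":0,"tz":16,"wx":0,"wy":0,"wz":0},{"grip":45,"tx":-34,"ty":0,"tz":16,"wx":0,"wy":0,"wz":0},{"grip":45,"tx":-34,"ty":0,"tz":16,"wx":0,"wy":0,"wz":0},{"grip":45,"tx":-34,"ty":0,"tz":16,"wx":0,"wy":0,"wz":0}]'
python3 -m handwheel '[{"grip":45,"tx":-34,"ty":0,"tz":16,"wx":0,"wy":0,"wz":0},{"grip":45,"tx":-34,"ty":0,"tz":16,"wx":0,"wy":0,"wz":0},{"grip":45,"tx":-34,"ty":0,"tz":16,"wx":0,"wy":0,"wz":0},{"grip":45,"tx":-34,"ty":0,"tz":16,"wx":0,"wy":0,"wz":0},{"grip":45,"tx":0,"ty":0,"tz":0,"wx":0,"wy":0,"wz":0},{"grip":45,"tx":0,"ty":0,"tz":0,"wx":0,"wy":0,"wz":0}]'
python3 - <<'E'
from pl import *
todo(np.array([452.4,317.8,76]),target_R(np.array([0,0,-1.]),np.array([np.cos(a),np.sin(a),0])))
print(sense()['joints'])
cap('side','s1');cap('top','t1')
crop('s1',200,180,360,400,2,'s1c');crop('t1',120,220,280,340,4,'t1c')
E
```

```text
time_s: 1.93
eef_pos: [423.2, 162.8, 231.2]
ee_rot: [-0.56, 0.56, -0.432, 0.432]
force: [1.0, -0.7, -0.1]
grip_width: 0.528
time_s: 2.43
eef_pos: [450.6, 309.7, 230.3]
ee_rot: [-0.56, 0.561, -0.432, 0.431]
force: [-0.3, -0.7, -0.4]
grip_width: 0.525
turn rotvec tool [ 0.0016 -0.0007  0.0003] shift now-axes [ -7.4 154.3   4. ] shift target-axes [ -7.4 154.3   3.8]
[ 3.87872465e-01  3.62597991e-01  1.43142395e+00 -5.85480076e-05
  1.34919302e+00  1.30268481e-01]
```

View pics/s1.png

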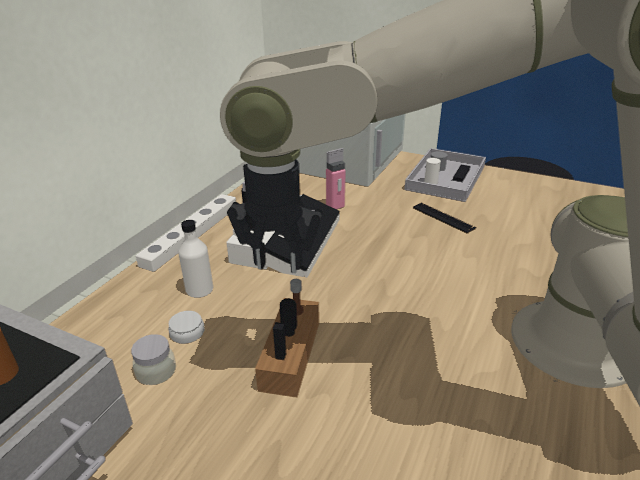

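View pics/t1c.png

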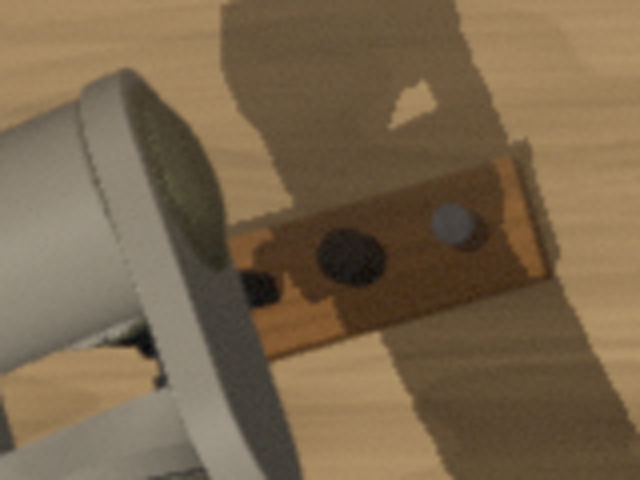

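```bash
python3 -m handwheel '[{"grip":45,"tx":-7.4,"ty":20,"tz":4,"wx":0,"wy":0,"wz":0},{"grip":45,"tx":0,"ty":30,"tz":0,"wx":0,"wy":0,"wz":0},{"grip":45,"tx":0,"ty":30,"tz":0,"wx":0,"wy":0,"wz":0},{"grip":45,"tx":0,"ty":20,"tz":0,"wx":0,"wy":0,"wz":0},{"grip":45,"tx":0,"ty":0,"tz":0,"wx":0,"wy":0,"wz":0},{"grip":45,"tx":0,"ty":0,"tz":0,"wx":0,"wy":0,"wz":0}]'
python3 - <<'E'
from pl import *
todo(np.array([452.4,317.8,76]),target_R(np.array([0,0,-1.]),np.array([np.cos(a),np.sin(a),0])))
c=cap('side','s2');cap('top','t2')
p,R,_=st(); print(proj(c,p),proj(c,p+R[:,2]*22.5),proj(c,p-R[:,2]*22.5),proj(c,p-R[:,1]*19))
crop('s2',220,240,340,380,5,'s2c');crop('t2',120,220,280,340,4,'t2c')
E
```

```text
time_s: 3.03
eef_pos: [453.2, 315.7, 131.6]
ee_rot: [-0.559, 0.559, -0.433, 0.433]
force: [0.0, 0.8, 1.1]
grip_width: 0.523
turn rotvec tool [ 0.0009 -0.0047  0.0002] shift now-axes [-2.2 55.6 -0.2] shift target-axes [-2.2 55.6 -0.2]
[278.24024498 319.17331031] [264.93632321 317.40127575] [291.67351758 320.96257394] [277.61169362 310.17996211]
```

View pics/s2c.png

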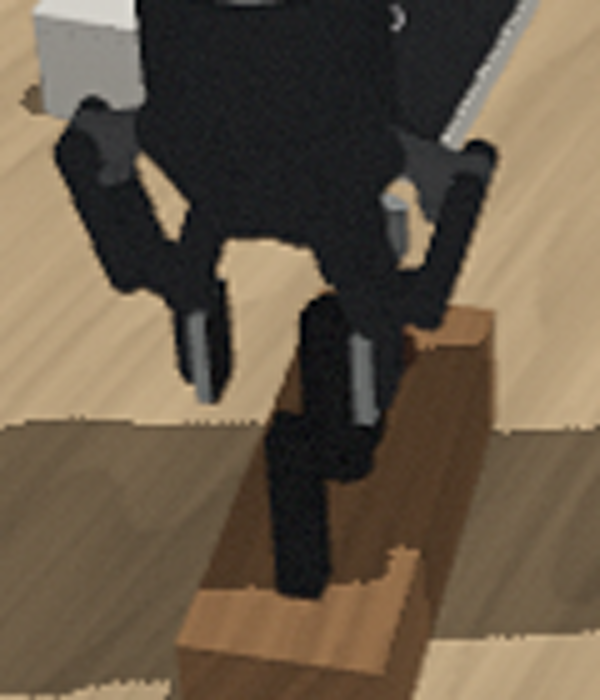

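View pics/t2c.png

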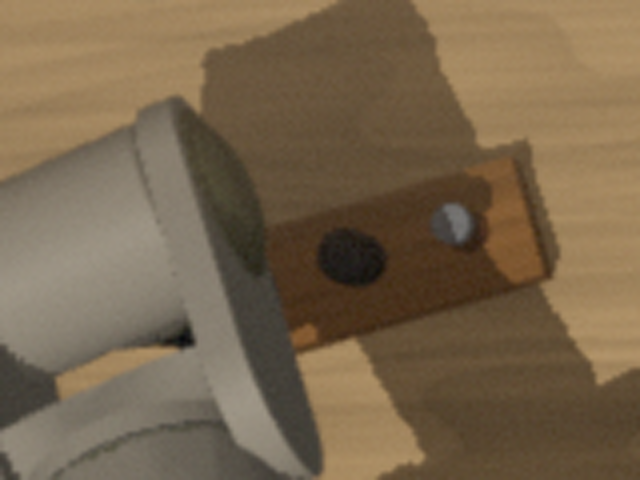

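```bash
python3 -m handwheel '[{"grip":45,"tx":-3,"ty":20,"tz":-0.5,"wx":0,"wy":0,"wz":0},{"grip":45,"tx":0,"ty":20,"tz":0,"wx":0,"wy":0,"wz":0},{"grip":45,"tx":0,"ty":15,"tz":0,"wx":0,"wy":0,"wz":0},{"grip":26,"tx":0,"ty":0,"tz":0,"wx":0,"wy":0,"wz":0},{"grip":26,"tx":0,"ty":0,"tz":0,"wx":0,"wy":0,"wz":0},{"grip":26,"tx":0,"ty":0,"tz":0,"wx":0,"wy":0,"wz":0}]' 30
python3 - <<'E'
from pl import *
todo(np.array([452.4,317.8,76]),target_R(np.array([0,0,-1.]),np.array([np.cos(a),np.sin(a),0])))
c=cap('side','s3')
crop('s3',220,240,340,380,5,'s3c')
E
```

```text
time_s: 3.63
eef_pos: [452.8, 319.8, 78.2]
ee_rot: [0.56, -0.559, 0.432, -0.433]
force: [0.4, 0.4, 0.5]
grip_width: 0.306
turn rotvec tool [-0.003  -0.0034 -0.0004] shift now-axes [ 1.8  2.2 -0.9] shift target-axes [ 1.8  2.2 -0.9]
```

View pics/s3c.png

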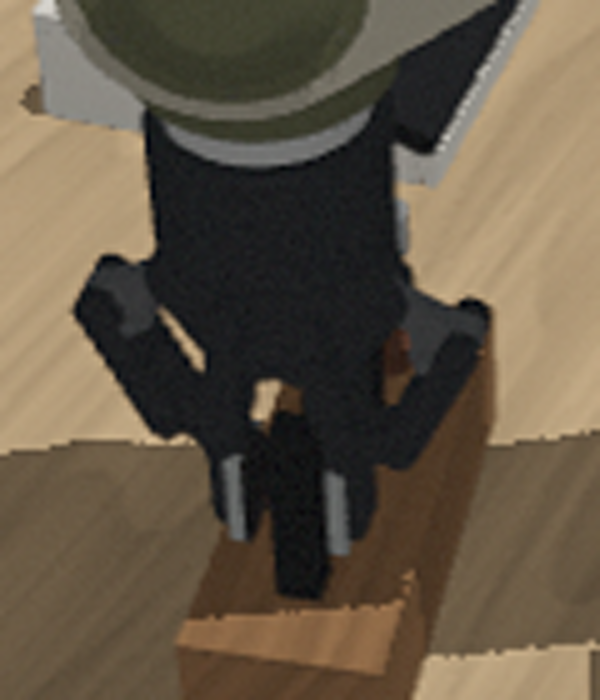

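```bash
python3 - <<'E'
from h import *
i=cv2.imread('pics/s3.png')[318:364,258:300]; i=cv2.convertScaleAbs(i,alpha=2.5,beta=10)
cv2.imwrite('pics/s3d.png',cv2.resize(i,None,fx=13,fy=13,interpolation=cv2.INTER_NEAREST))
E
```

```text
(no output)
```

View pics/s3d.png

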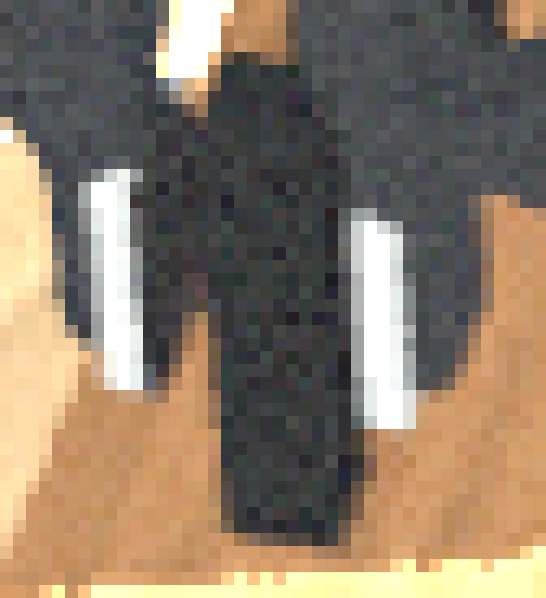

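```bash
python3 -m handwheel '[{"grip":26,"tx":1,"ty":2,"tz":-2.7,"wx":0,"wy":0,"wz":0},{"grip":21,"tx":0,"ty":0,"tz":0,"wx":0,"wy":0,"wz":0},{"grip":21,"tx":0,"ty":0,"tz":0,"wx":0,"wy":0,"wz":0}]'
python3 - <<'E'
from pl import *
todo(np.array([452.4,317.8,76]),target_R(np.array([0,0,-1.]),np.array([np.cos(a),np.sin(a),0])))
c=cap('side','s4')
i=cv2.imread('pics/s4.png')[318:364,258:300]; i=cv2.convertScaleAbs(i,alpha=2.5,beta=10)
cv2.imwrite('pics/s4d.png',cv2.resize(i,None,fx=13,fy=13,interpolation=cv2.INTER_NEAREST))
E
```

```text
time_s: 3.93
eef_pos: [449.4, 317.8, 74.7]
ee_rot: [0.56, -0.559, 0.432, -0.432]
force: [-0.5, 0.5, -0.2]
grip_width: 0.25
turn rotvec tool [-0.0005 -0.0033 -0.0001] shift now-axes [ 0.8 -1.3  2.9] shift target-axes [ 0.8 -1.3  2.9]
```

View pics/s4d.png

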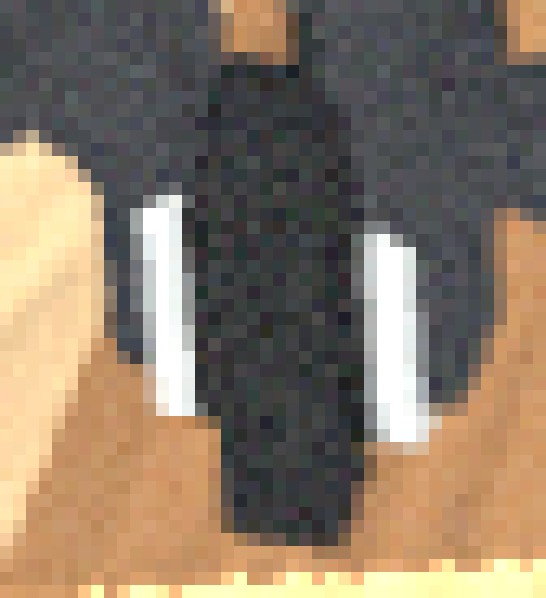

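```bash
python3 -m handwheel '[{"grip":12,"tx":0,"ty":0,"tz":0,"wx":0,"wy":0,"wz":0},{"grip":10,"tx":0,"ty":0,"tz":0,"wx":0,"wy":0,"wz":0},{"grip":10,"tx":0,"ty":0,"tz":0,"wx":0,"wy":0,"wz":0},{"grip":10,"tx":0,"ty":0,"tz":0,"wx":0,"wy":0,"wz":0}]' 40
python3 - <<'E'
from pl import *
todo(np.array([452.4,317.8,76]),target_R(np.array([0,0,-1.]),np.array([np.cos(a),np.sin(a),0])))
E
```

```text
time_s: 4.32
eef_pos: [449.9, 318.0, 74.6]
ee_rot: [0.56, -0.559, 0.432, -0.433]
force: [2.5, 1.9, 1.4]
grip_width: 0.18
turn rotvec tool [-0.0014 -0.0034 -0.0002] shift now-axes [ 0.8 -1.4  2.3] shift target-axes [ 0.8 -1.4  2.3]
```

```bash
python3 -m handwheel '[{"grip":10,"tx":0,"ty":-5,"tz":0,"wx":0,"wy":0,"wz":0},{"grip":10,"tx":0,"ty":-10,"tz":0,"wx":0,"wy":0,"wz":0},{"grip":10,"tx":0,"ty":-15,"tz":0,"wx":0,"wy":0,"wz":0},{"grip":10,"tx":0,"ty":-15,"tz":0,"wx":0,"wy":0,"wz":0},{"grip":10,"tx":0,"ty":-20,"tz":0,"wx":0,"wy":0,"wz":0},{"grip":10,"tx":0,"ty":-25,"tz":0,"wx":0,"wy":0,"wz":0},{"grip":10,"tx":0,"ty":-30,"tz":0,"wx":0,"wy":0,"wz":0},{"grip":10,"tx":0,"ty":-30,"tz":0,"wx":0,"wy":0,"wz":0},{"grip":10,"tx":0,"ty":0,"tz":0,"wx":0,"wy":0,"wz":0},{"grip":10,"tx":0,"ty":0,"tz":0,"wx":0,"wy":0,"wz":0}]'
python3 - <<'E'
from pl import *
c=cap('side','s5'); p,R,_=st(); print(p,R.round(3))
for d in (66,66-45): print(proj(c,p+R[:,1]*d))
crop('s5',200,180,360,400,3,'s5c')
E
```

```text
time_s: 5.15
eef_pos: [449.4, 317.9, 225.3]
ee_rot: [0.56, -0.559, 0.432, -0.433]
force: [0.8, 0.5, -1.0]
grip_width: 0.179
[448.93037675 317.67957469 223.76874651] [[ 0.252 -0.001  0.968]
 [-0.968 -0.     0.252]
 [ 0.    -1.    -0.001]]
[279.80132638 308.82378092]
[278.18038194 286.3756657 ]
```

View pics/s5c.png

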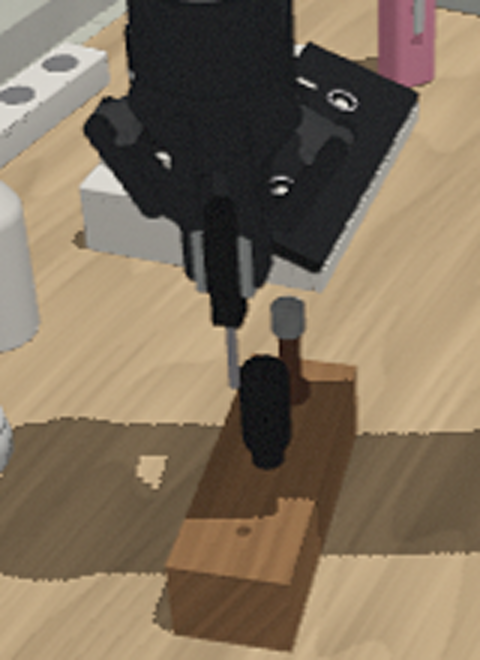

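```bash
cat >> pl.py <<'E'
B=np.array([632.,-162.5,42.5])
n=np.array([-np.sin(np.radians(20))*np.cos(b),-np.sin(np.radians(20))*np.sin(b),np.cos(np.radians(20))])
RT=target_R(-n,np.array([np.cos(b),np.sin(b),0]))
E
python3 - <<'E'
from pl import *
print(B+n*126); todo(B+n*126,RT)
E
```

```text
[ 589.4128271  -169.0933235   160.90127022]
turn rotvec tool [ 0.3501  0.1005 -0.0175] shift now-axes [506.5  62.9  13.2] shift target-axes [502.5  81.1  39. ]
```

```bash
python3 -m handwheel '[{"grip":10,"tx":20,"ty":0,"tz":1,"wx":0,"wy":0,"wz":0},{"grip":10,"tx":36,"ty":0,"tz":1,"wx":0,"wy":0,"wz":0},{"grip":10,"tx":36,"ty":0,"tz":1,"wx":0,"wy":0,"wz":0},{"grip":10,"tx":36,"ty":0,"tz":1,"wx":0,"wy":0,"wz":0},{"grip":10,"tx":36,"ty":0,"tz":1,"wx":0,"wy":0,"wz":0},{"grip":10,"tx":36,"ty":0,"tz":1,"wx":0,"wy":0,"wz":0},{"grip":10,"tx":36,"ty":0,"tz":1,"wx":0,"wy":0,"wz":0},{"grip":10,"tx":36,"ty":0,"tz":1,"wx":0,"wy":0,"wz":0},{"grip":10,"tx":36,"ty":0,"tz":1,"wx":0,"wy":0,"wz":0},{"grip":10,"tx":36,"ty":0,"tz":1,"wx":0,"wy":0,"wz":0}]'
python3 -m handwheel '[{"grip":10,"tx":36,"ty":0,"tz":1,"wx":0,"wy":0,"wz":0},{"grip":10,"tx":36,"ty":0,"tz":1,"wx":0,"wy":0,"wz":0},{"grip":10,"tx":36,"ty":0,"tz":1,"wx":0,"wy":0,"wz":0},{"grip":10,"tx":20,"ty":0,"tz":1,"wx":0,"wy":0,"wz":0},{"grip":10,"tx":8,"ty":0,"tz":0,"wx":0.088,"wy":0.025,"wz":-0.004},{"grip":10,"tx":0,"ty":0,"tz":0,"wx":0.088,"wy":0.025,"wz":-0.004},{"grip":10,"tx":0,"ty":0,"tz":0,"wx":0.088,"wy":0.025,"wz":-0.004},{"grip":10,"tx":0,"ty":0,"tz":0,"wx":0.088,"wy":0.025,"wz":-0.004},{"grip":10,"tx":0,"ty":0,"tz":0,"wx":0,"wy":0,"wz":0},{"grip":10,"tx":0,"ty":0,"tz":0,"wx":0,"wy":0,"wz":0}]'
python3 - <<'E'
from pl import *
todo(B+n*126,RT); p,R,s=st(); print(p,s['joints'])
for c in('side','top'):
    k=cap(c,c[0]+'6'); print(c,proj(k,p+R[:,1]*66),proj(k,p))
E
```

```text
time_s: 6.03
eef_pos: [545.3, -14.1, 222.6]
ee_rot: [-0.559, 0.56, -0.434, 0.431]
force: [0.8, 0.2, -1.2]
grip_width: 0.182
time_s: 6.87
eef_pos: [583.1, -143.0, 223.1]
ee_rot: [0.623, -0.435, 0.374, -0.532]
force: [0.4, 0.8, -0.8]
grip_width: 0.186
turn rotvec tool [ 0.0009 -0.0008 -0.0034] shift now-axes [ 26.9  59.1 -19.1] shift target-axes [ 26.7  59.2 -19.1]
[ 583.07083108 -143.0475844   223.08514129] [-0.53127892  0.32426267  1.54527866  0.26001452  1.0155288  -0.79378136]
side [318.75095809 176.43544736] [327.78941591 152.92722905]
top [390.80369099 211.43035498] [397.08568178 216.55256803]
```

View pics/s6.png

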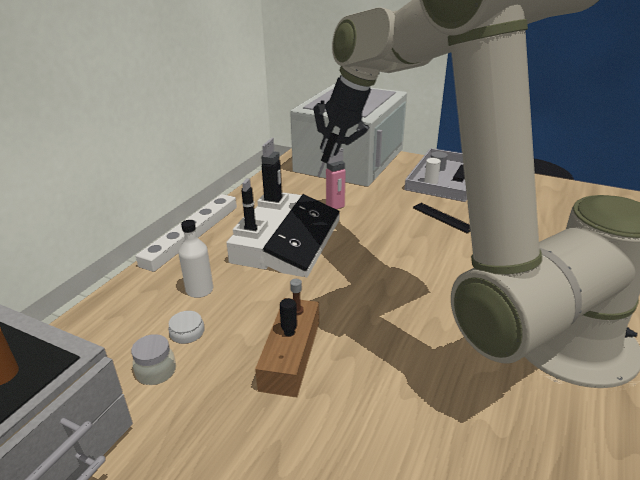

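View pics/t6.png

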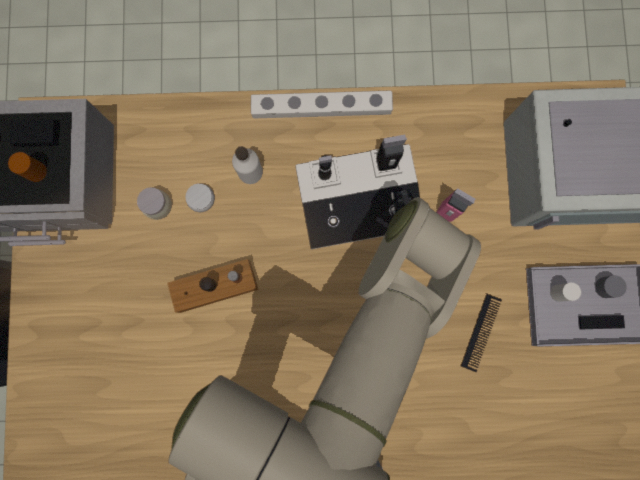

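```bash
python3 -m handwheel '[{"grip":10,"tx":9,"ty":15,"tz":-6.3,"wx":0,"wy":0,"wz":0},{"grip":10,"tx":9,"ty":20,"tz":-6.3,"wx":0,"wy":0,"wz":0},{"grip":10,"tx":8.8,"ty":20,"tz":-6.4,"wx":0,"wy":0,"wz":-0.003},{"grip":10,"tx":0,"ty":20,"tz":0,"wx":0,"wy":0,"wz":0},{"grip":10,"tx":0,"ty":0,"tz":0,"wx":0,"wy":0,"wz":0},{"grip":10,"tx":0,"ty":0,"tz":0,"wx":0,"wy":0,"wz":0}]'
python3 - <<'E'
from pl import *
todo(B+n*86,RT); p,R,s=st(); print(p,s['joints'])
for c in('side','top'):
    k=cap(c,c[0]+'7'); print(c,'tip',proj(k,p+R[:,1]*66),'h-bottom',proj(k,p+R[:,1]*21),'B',proj(k,B))
crop('s7',270,130,350,230,6,'s7c'); crop('t7',350,170,430,240,7,'t7c')
E
```

```text
time_s: 7.47
eef_pos: [596.3, -167.8, 146.7]
ee_rot: [0.622, -0.435, 0.373, -0.533]
force: [0.3, -1.0, 0.3]
grip_width: 0.177
turn rotvec tool [-0.001   0.0008 -0.0005] shift now-axes [ 0.2 24.2 -1.8] shift target-axes [ 0.2 24.2 -1.8]
[ 596.34802633 -167.81251498  146.65094917] [-0.55835763  0.44582199  1.58326779  0.29925327  0.86565937 -0.87941915]
side tip [318.74064339 199.38731979] h-bottom [324.535039   184.89004713] B [313.97277244 213.30337934]
top tip [397.33171935 211.55708789] h-bottom [401.4555577  214.82704834] B [393.77270308 209.31902572]
```

View pics/s7c.png

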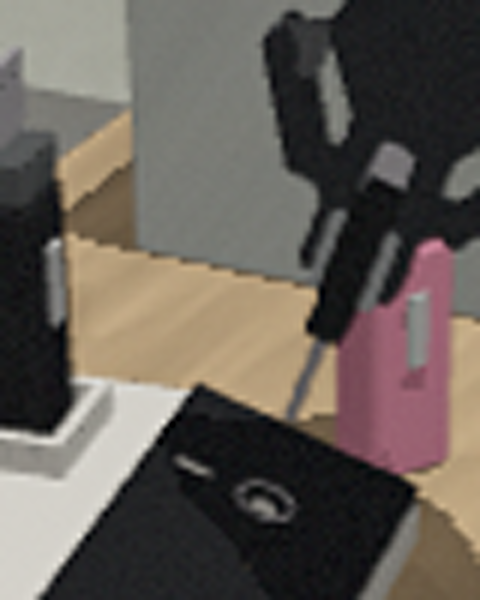

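View pics/t7c.png

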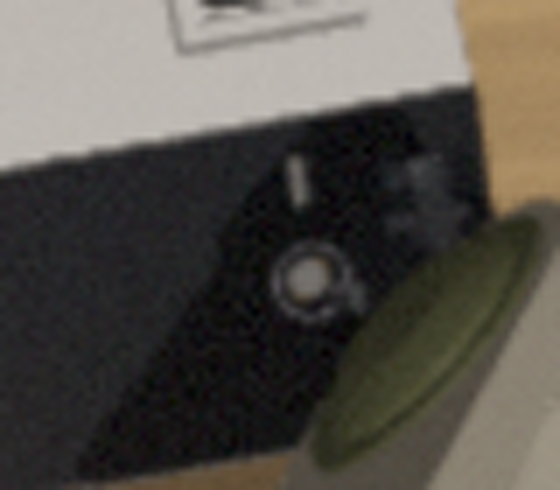

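```bash
python3 - <<'E'
from h import *
for f,(u,v,U,V) in (('t7',(380,195,420,225)),('s7',(300,180,335,225))):
    i=cv2.imread(f'pics/{f}.png')[v:V,u:U]; i=cv2.convertScaleAbs(i,alpha=2,beta=10)
    cv2.imwrite(f'pics/{f}d.png',cv2.resize(i,None,fx=13,fy=13,interpolation=cv2.INTER_NEAREST))
E
```

```text
(no output)
```

View pics/t7d.png

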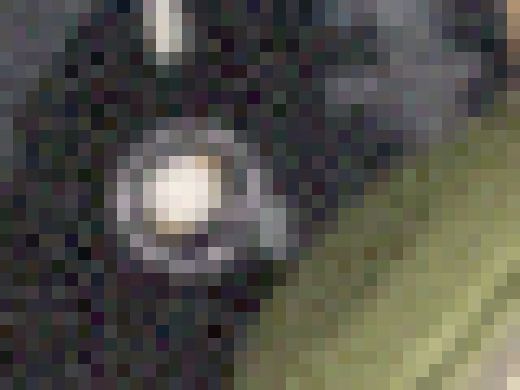

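View pics/s7d.png

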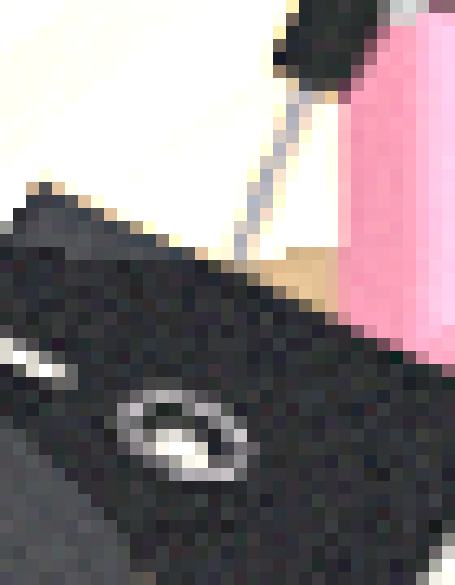

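```bash
python3 - <<'E'
from pl import *
T=ld('t7');S=ld('s7');p,R,_=st()
ring,e1=tri(T,(393.96,209.6),S,(313.9,213.0)); tip,e2=tri(T,(397.6,210.3),S,(318.0,199.3))
print('ring',ring,e1,'B+3n',B+3*n); print('tip',tip,e2,'FK',p+R[:,1]*66)
print('tip->ring in tool axes: tri',R.T@(ring-tip),' FK',R.T@(B+3*n-p-R[:,1]*66))
print(proj(T,B+3*n),proj(S,B+3*n))
E
```

```text
ring [ 631.65100437 -162.58320834   43.36099805] 1.045685137230343 B+3n [ 630.98601969 -162.65698389   45.31907786]
tip [ 621.50146885 -165.24708154   83.8591774 ] 0.4417639833299673 FK [ 619.28466284 -164.82102126   86.60272819]
tip->ring in tool axes: tri [-1.15834131 41.60725677 -4.20787971]  FK [-0.42773431 42.84938184 -3.11321599]
[394.02132482 209.51698008] [314.33575579 212.39450037]
```

```bash
python3 -m handwheel '[{"grip":10,"tx":-0.6,"ty":10,"tz":-3,"wx":0,"wy":0,"wz":0},{"grip":10,"tx":0,"ty":18,"tz":0,"wx":0,"wy":0,"wz":0},{"grip":10,"tx":0,"ty":0,"tz":0,"wx":0,"wy":0,"wz":0},{"grip":10,"tx":0,"ty":0,"tz":0,"wx":0,"wy":0,"wz":0}]'
python3 - <<'E'
from pl import *
P=[st()[0] for _ in range(5)]; print(np.round(P,1)[:2])
todo(B+n*66,RT); p,R,s=st()
for c in('side','top'):
    k=cap(c,c[0]+'8'); print(c,'tip',proj(k,p+R[:,1]*66),'h-bottom',proj(k,p+R[:,1]*21),'B',proj(k,B))
for f,(u,v,U,V) in (('t8',(380,195,420,225)),('s8',(300,180,335,225))):
    i=cv2.imread(f'pics/{f}.png')[v:V,u:U]; i=cv2.convertScaleAbs(i,alpha=2,beta=10)
    cv2.imwrite(f'pics/{f}d.png',cv2.resize(i,None,fx=13,fy=13,interpolation=cv2.INTER_NEAREST))
E
```

```text
time_s: 7.9
eef_pos: [602.6, -166.4, 119.8]
ee_rot: [0.622, -0.435, 0.372, -0.534]
force: [-0.2, 0.7, -0.8]
grip_width: 0.181
[[ 602.6 -166.4  119.8]
 [ 602.6 -166.4  119.8]]
turn rotvec tool [-0.0023  0.0003  0.0004] shift now-axes [ 0.7 16.8  1.4] shift target-axes [ 0.7 16.8  1.4]
side tip [316.39141376 208.53165248] h-bottom [322.07840984 194.4306121 ] B [313.97277244 213.30337934]
top tip [394.97669038 211.0322898 ] h-bottom [398.91448798 214.24209405] B [393.77270308 209.31902572]
```

View pics/t8d.png

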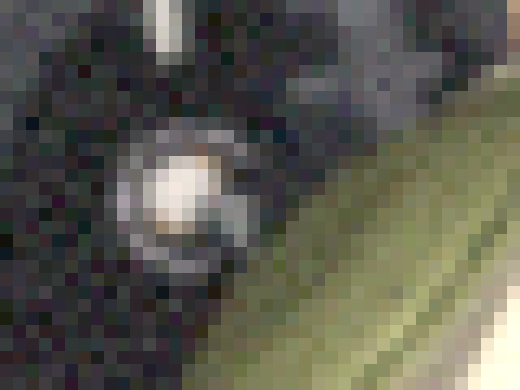

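View pics/s8d.png

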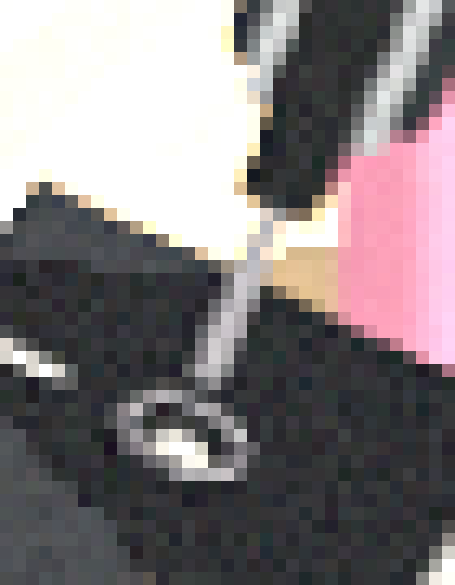

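```bash
python3 - <<'E'
from pl import *
T=ld('t8');S=ld('s8');p,R,_=st()
ring,e1=tri(T,(393.96,209.6),S,(313.9,213.0))
for t in((396.6,210.6),(395.8,210.6)):
  tip,e2=tri(T,t,S,(315.5,208.6))
  print('tip',tip,e2,'FK',p+R[:,1]*66)
  print('tip->ring in tool axes: tri',R.T@(ring-tip),' FK',R.T@(B+3*n-p-R[:,1]*66))
# pixel jacobians
for n_,k in(('T',T),('S',S)):
  q=p+R[:,1]*66
  print(n_,[(proj(k,q+R[:,i])-proj(k,q)).round(2) for i in range(3)])
E
crop() { :; }
python3 - <<'E'
import cv2,sys
sys.path.insert(0,'.')
a=cv2.imread('pics/t8.png')[200:218,386:406];b=cv2.imread('pics/t0.png') if 0 else cv2.imread('pics/top0.png')[200:218,386:406]
c=cv2.imread('pics/t7.png')[200:218,386:406]
i=cv2.hconcat([cv2.resize(cv2.convertScaleAbs(x,alpha=1.6,beta=15),None,fx=13,fy=13,interpolation=cv2.INTER_CUBIC) for x in(b,c,a)])
cv2.imwrite('pics/cmp.png',i)
E
```

```text
tip [ 627.82375816 -166.5438164    54.95720356] 2.899675896725285 FK [ 625.54631131 -163.45958036   58.9885787 ]
tip->ring in tool axes: tri [-3.35102026 12.39213931  0.10843681]  FK [1.23773723e-02 1.47276307e+01 4.31950629e-01]
tip [ 627.31271563 -164.70027563   56.04859058] 2.123940665349874 FK [ 625.54631131 -163.45958036   58.9885787 ]
tip->ring in tool axes: tri [-1.45307556 13.49676395 -0.06050991]  FK [1.23773723e-02 1.47276307e+01 4.31950629e-01]
T [array([ 0.43, -0.08]), array([-0.08, -0.07]), array([-0.06, -0.42])]
S [array([ 0.12, -0.18]), array([-0.12,  0.31]), array([-0.35, -0.17])]
```

View pics/cmp.png

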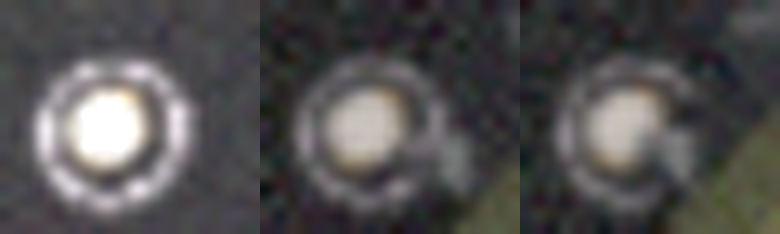

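```bash
python3 -m handwheel '[{"grip":10,"tx":-1,"ty":5,"tz":-0.3,"wx":0,"wy":0,"wz":0},{"grip":10,"tx":0,"ty":5,"tz":0,"wx":0,"wy":0,"wz":0},{"grip":10,"tx":0,"ty":0,"tz":0,"wx":0,"wy":0,"wz":0},{"grip":10,"tx":0,"ty":0,"tz":0,"wx":0,"wy":0,"wz":0}]'
python3 - <<'E'
from pl import *
todo(B+n*66,RT); p,R,s=st(); print('force tool',(R.T@s['force']).round(2))
for c in('side','top'):
    k=cap(c,c[0]+'9'); print(c,'tip',proj(k,p+R[:,1]*66),'h-bottom',proj(k,p+R[:,1]*21),'B',proj(k,B))
ii=[]
for f,(u,v) in (('t9',(385,195)),('s9',(300,190))):
    i=cv2.imread(f'pics/{f}.png')[v:v+30,u:u+30]; i=cv2.convertScaleAbs(i,alpha=1.7,beta=10)
    ii.append(cv2.resize(i,None,fx=13,fy=13,interpolation=cv2.INTER_CUBIC))
cv2.imwrite('pics/c9.png',cv2.hconcat(ii))
E
```

```text
time_s: 8.33
eef_pos: [605.7, -165.1, 110.2]
ee_rot: [0.622, -0.435, 0.372, -0.534]
force: [0.9, -0.1, 0.5]
grip_width: 0.181
turn rotvec tool [-0.0027  0.      0.0007] shift now-axes [1.4 6.7 1.6] shift target-axes [1.4 6.7 1.6]
force tool [ 0.29 -0.2   1.04]
side tip [315.12930744 211.7866579 ] h-bottom [320.76939122 197.82164424] B [313.97277244 213.30337934]
top tip [393.82449211 210.48373462] h-bottom [397.68620305 213.65885642] B [393.77270308 209.31902572]
```

View pics/c9.png

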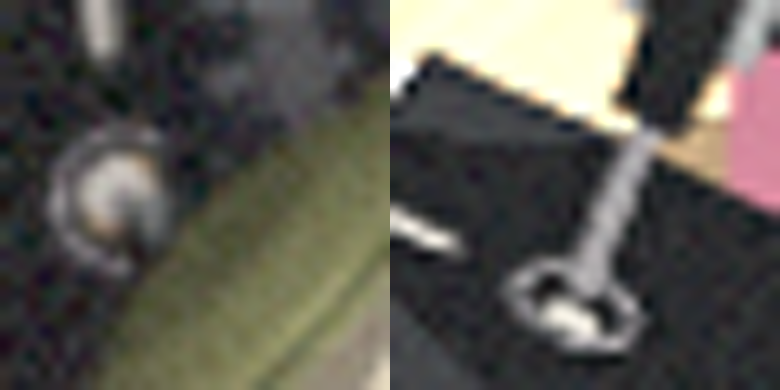

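```bash
python3 -m handwheel '[{"grip":10,"tx":0,"ty":2,"tz":1.5,"wx":0,"wy":0,"wz":0},{"grip":10,"tx":0,"ty":3,"tz":0,"wx":0,"wy":0,"wz":0},{"grip":10,"tx":0,"ty":0,"tz":0,"wx":0,"wy":0,"wz":0},{"grip":10,"tx":0,"ty":0,"tz":0,"wx":0,"wy":0,"wz":0}]' 60
python3 - <<'E'
from pl import *
todo(B+n*66,RT); p,R,s=st(); print('force tool',(R.T@s['force']).round(2))
for c in('side','top'):
    k=cap(c,c[0]+'10'); print(c,'tip',proj(k,p+R[:,1]*66),'h-bottom',proj(k,p+R[:,1]*21),'B',proj(k,B))
ii=[]
for f,(u,v) in (('t10',(385,195)),('s10',(300,190))):
    i=cv2.imread(f'pics/{f}.png')[v:v+30,u:u+30]; i=cv2.convertScaleAbs(i,alpha=1.7,beta=10)
    ii.append(cv2.resize(i,None,fx=13,fy=13,interpolation=cv2.INTER_CUBIC))
cv2.imwrite('pics/c10.png',cv2.hconcat(ii))
E
```

```text
time_s: 8.77
eef_pos: [608.9, -164.7, 106.1]
ee_rot: [0.622, -0.435, 0.372, -0.534]
force: [-0.2, -0.2, -0.0]
grip_width: 0.18
turn rotvec tool [-0.0028 -0.      0.0009] shift now-axes [1.4 1.7 0.1] shift target-axes [1.4 1.7 0.1]
force tool [ 0.13 -0.04 -0.26]
side tip [313.97068513 213.02280368] h-bottom [319.57370665 199.12025119] B [313.97277244 213.30337934]
top tip [393.33683654 209.48108936] h-bottom [397.16630367 212.61359953] B [393.77270308 209.31902572]
```

View pics/c10.png

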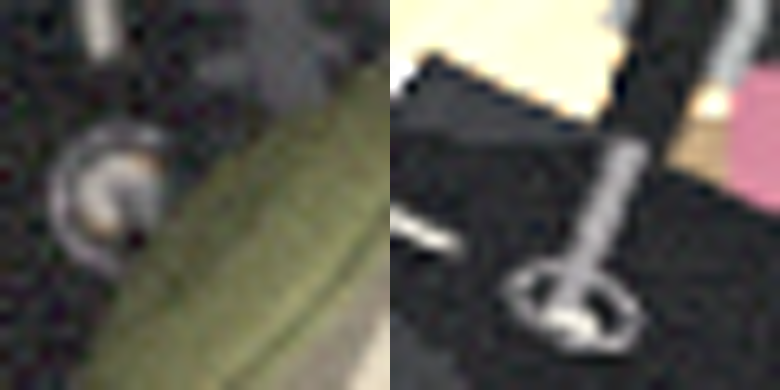

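```bash
python3 -m handwheel '[{"grip":10,"tx":0.5,"ty":1,"tz":-0.5,"wx":0,"wy":0,"wz":0},{"grip":10,"tx":0,"ty":1,"tz":0,"wx":0,"wy":0,"wz":0},{"grip":10,"tx":0,"ty":0,"tz":0,"wx":0,"wy":0,"wz":0},{"grip":10,"tx":0,"ty":0,"tz":0,"wx":0,"wy":0,"wz":0}]'
python3 -m handwheel '[{"grip":10,"tx":0,"ty":1,"tz":0,"wx":0,"wy":0,"wz":0},{"grip":10,"tx":0,"ty":1,"tz":0,"wx":0,"wy":0,"wz":0},{"grip":10,"tx":0,"ty":0,"tz":0,"wx":0,"wy":0,"wz":0},{"grip":10,"tx":0,"ty":0,"tz":0,"wx":0,"wy":0,"wz":0}]'
python3 - <<'E'
from pl import *
todo(B+n*66,RT); p,R,s=st(); print('force tool',(R.T@s['force']).round(2))
E
```

```text
time_s: 9.2
eef_pos: [609.1, -165.2, 104.2]
ee_rot: [0.622, -0.435, 0.372, -0.534]
force: [-1.1, -0.2, -1.0]
grip_width: 0.179
time_s: 9.53
eef_pos: [609.9, -165.1, 102.5]
ee_rot: [0.622, -0.435, 0.372, -0.534]
force: [-0.2, 0.6, 1.4]
grip_width: 0.181
turn rotvec tool [-0.0033  0.0001  0.0012] shift now-axes [ 0.8 -2.   0.4] shift target-axes [ 0.8 -2.   0.4]
force tool [-0.62 -1.34  0.39]
```

```bash
python3 -m handwheel '[{"grip":10,"tx":0,"ty":1,"tz":0,"wx":0,"wy":0,"wz":0},{"grip":10,"tx":0,"ty":1,"tz":0,"wx":0,"wy":0,"wz":0},{"grip":10,"tx":0,"ty":0,"tz":0,"wx":0,"wy":0,"wz":0},{"grip":10,"tx":0,"ty":0,"tz":0,"wx":0,"wy":0,"wz":0}]'
python3 -m handwheel '[{"grip":10,"tx":0,"ty":1,"tz":0,"wx":0,"wy":0,"wz":0},{"grip":10,"tx":0,"ty":1,"tz":0,"wx":0,"wy":0,"wz":0},{"grip":10,"tx":0,"ty":0,"tz":0,"wx":0,"wy":0,"wz":0},{"grip":10,"tx":0,"ty":0,"tz":0,"wx":0,"wy":0,"wz":0}]'
python3 - <<'E'
from pl import *
todo(B+n*66,RT); p,R,s=st(); print('force tool',(R.T@s['force']).round(2))
cap('side','s11');cap('top','t11')
ii=[]
for f,(u,v) in (('t11',(385,195)),('s11',(300,190))):
    i=cv2.imread(f'pics/{f}.png')[v:v+30,u:u+30]; i=cv2.convertScaleAbs(i,alpha=1.7,beta=10)
    ii.append(cv2.resize(i,None,fx=13,fy=13,interpolation=cv2.INTER_CUBIC))
cv2.imwrite('pics/c11.png',cv2.hconcat(ii))
E
```

```text
time_s: 9.87
eef_pos: [610.6, -165.0, 100.6]
ee_rot: [0.622, -0.435, 0.372, -0.534]
force: [-0.9, 0.1, 2.0]
grip_width: 0.181
time_s: 10.2
eef_pos: [611.3, -164.9, 98.7]
ee_rot: [0.622, -0.435, 0.372, -0.534]
force: [0.1, -0.1, 2.9]
grip_width: 0.177
turn rotvec tool [-0.0034  0.      0.0013] shift now-axes [ 0.8 -6.   0.4] shift target-axes [ 0.8 -6.   0.3]
force tool [ 0.14 -2.68  1.03]
```

View pics/c11.png

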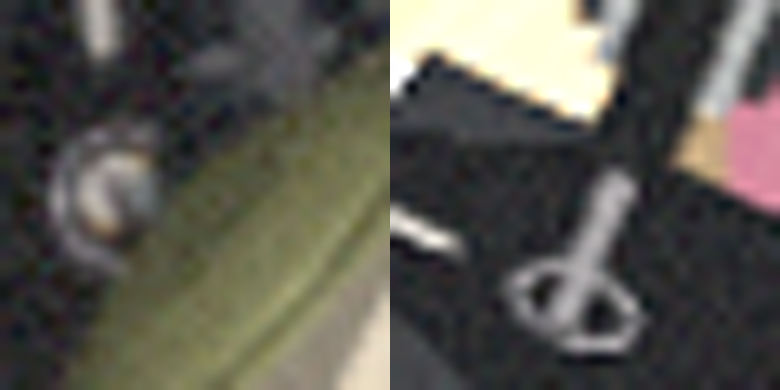

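```bash
python3 -m handwheel '[{"grip":10,"tx":0,"ty":1,"tz":0,"wx":0,"wy":0,"wz":0},{"grip":10,"tx":0,"ty":1,"tz":0,"wx":0,"wy":0,"wz":0},{"grip":10,"tx":0,"ty":0,"tz":0,"wx":0,"wy":0,"wz":0},{"grip":10,"tx":0,"ty":0,"tz":0,"wx":0,"wy":0,"wz":0}]'
for i in 1 2 3 4; do python3 - <<'E'
from pl import *
from rig import eyes
f=[]
for _ in range(2):
    p,R,s=st(); f.append(R.T@s['force']); eyes.capture('side')
print(np.mean(f,0).round(2))
E
done
```

```text
time_s: 10.63
eef_pos: [612.0, -164.8, 96.8]
ee_rot: [0.622, -0.435, 0.372, -0.534]
force: [-1.0, -0.0, 4.1]
grip_width: 0.183
[ 0.08 -4.18  0.08]
[-0.06 -4.07  0.22]
[-0.37 -3.44  0.18]
[ 0.27 -4.24  0.52]
```

```bash
python3 -m handwheel '[{"grip":10,"tx":0,"ty":1,"tz":0,"wx":0,"wy":0,"wz":0},{"grip":10,"tx":0,"ty":1,"tz":0,"wx":0,"wy":0,"wz":0},{"grip":10,"tx":0,"ty":0,"tz":0,"wx":0,"wy":0,"wz":0},{"grip":10,"tx":0,"ty":0,"tz":0,"wx":0,"wy":0,"wz":0}]'
for i in 1 2 3 ; do python3 - <<'E'
from pl import *
from rig import eyes
f=[]
for _ in range(2):
    p,R,s=st(); f.append(R.T@s['force']); eyes.capture('side')
print(np.mean(f,0).round(2))
E
done
```

```text
time_s: 11.37
eef_pos: [612.6, -164.7, 95.2]
ee_rot: [0.622, -0.435, 0.372, -0.534]
force: [-4.3, -0.2, 6.1]
grip_width: 0.182
[-0.24 -7.64 -1.32]
[-0.32 -8.27 -0.36]
[-0.57 -7.96 -1.06]
```

```bash
python3 - <<'E'
from pl import *
todo(B+n*66,RT); p,R,s=st(); print('force tool',(R.T@s['force']).round(2), 'tilt deg',np.degrees(np.arccos(R[:,1]@-n)), s['time_s'])
cap('side','s12');cap('top','t12')
crop('s12',240,130,360,250,5,'s12c')
E
```

```text
turn rotvec tool [-0.0034  0.0002  0.0013] shift now-axes [ 0.7 -9.8  0.3] shift target-axes [ 0.7 -9.8  0.3]
force tool [-0.91 -8.35 -1.18] tilt deg 0.2087772888865783 11.6667
```

View pics/s12c.png

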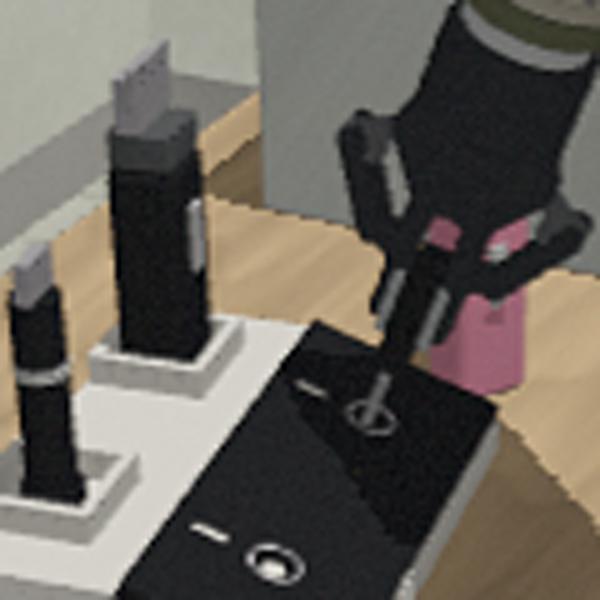

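View pics/t12.png

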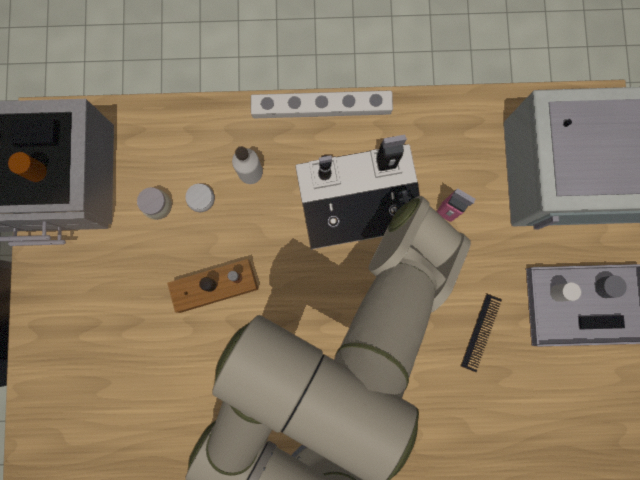

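The side picture shows the shaft inside the right-bay ring at about (314,213), with the clipper, trimmer and pink look-alike undisturbed. In the top picture the rack, screwdriver, brush and other items have not moved. The force has settled at about 8 N, which means the button is at its stop, so I am handing in.

```bash
python3 -c "
from rig import ctrl; print(ctrl.finish_job())"
```

```text
the job is handed in; nothing more can be done
None
```

I took the square-handled reset pin from the rack's +y end hole and pressed the button in front of the right (-y) bay, where the big dark clipper stands. I handed the job in at about 11.7 s, with the pin still gripped and holding the button down.

**How far down:** The push along the pin rose from about 1.5 N at contact to about 4 N. It settled near 8 N, above the 5.5 N spring force at full travel. The tool had by then gone roughly 8 to 9 mm past first contact, so I judge the button to be at its stop. Its travel was not read directly.

**Square to the panel:** The measured tool axis was 0.2° from the panel normal that I estimated from the pictures. Before contact, the shaft's slope in the side picture differed from the expected one by about 1°, which is about as finely as I could read it.

**Nothing disturbed:** In the last pictures the other button still looks up, and the clipper, trimmer, pink look-alike, rack tools and loose items look unmoved.

**Disagreements along the way:**
- The jaws first looked about 3 mm off centre on the pin, and I corrected this before closing.
- Over the button, the top and side views differed by 1 to 3 mm on where the tip was. The arm's wrist partly hid the tip in the top view, so I corrected by 1 to 3 mm before contact.

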